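# Release the cam lock and send the die slide home under the press

### The job

Push the red lever round, whichever way you like, until the low point of the brass cam faces the follower arm of the slide; only then push the orange plate of the slide forward until the slide is fully home and the steel die stands under the press ram. Work with the fingertips: pick nothing up, do not touch the die or knock it out of its pocket, and leave the jar, the wooden slicker and the brass weight where they stand.

Things in the scene. Friction and masses are not known exactly. Their poses are not given: they have to be found in the camera images.
- fixture: Dark fixture fixed to the bench. Origin on the bench surface; x axis: the slide's forward direction, y left of it, z up (yaw varies). Base plate 10 mm thick, x -120 to 130, y -190 to 150 mm. Slide track along x at y -80 mm, its rails (tops z 28 mm) at y -121 to -111 (x -102 to 112) and -49 to -39 mm (x -7 to 112); cam axis at x 10, y 80 mm. A C-frame press stands at its right (see the ram).
- cam (a joint): Angle of the brass cam, rad, positive anticlockwise from above. 0: high point and red lever point along the fixture's -x, at the follower, blocking the slide. +3.14 or -3.14: lever along +x, low point (white mark on the disc, opposite the lever) faces the follower, slide free; 0.4 either side will do. Stops at +-3.6; friction 0.12 N m, stays where left. Starts within 1.2 of 0.
- cam_axis (a point): Point on the cam's upright axis, 45 mm above the bench, inside the dark hub (radius 13 mm, top at z 62 mm). Cam disc: radius 36 mm, its centre 14 mm off the axis towards the lever, z 14 to 26 mm.
- lever_tip (a point): Top centre of the round end (radius 10 mm) of the red cam lever, 62 mm above the bench, 72 mm from the cam axis. The lever is an upright-sided bar 12 mm thick, z 32 to 60 mm, straight from the axis to this end; under it lie the cam disc and the follower arm (tops at z 26 mm).
- slide (a joint): Travel of the aluminium follower slide along the fixture's +x, m: 0 fully back (start), 0.050 fully home. With the cam's high point facing it, it is blocked at about 0.023. About 3 N of friction, no spring, stays where left.
- push_plate (a point): Centre of the rear face (towards the fixture's -x) of the orange upright push plate on the slide: plate 60 mm wide along y, 8 mm thick, top at z 75 mm; this point is 55 mm above the bench. Behind it is free space over the base plate (top z 10 mm), with one rail (top z 28 mm) along its right edge.
- follower (a point): Front face of the slide's follower arm (14 mm thick, z 14 to 26 mm, reaching left from the slide to y 110 mm in the fixture frame), where it meets the cam.
- die: Loose steel setting die, foot radius 18.5 mm, stem radius 10 mm, 44 mm tall, 0.15 kg; stands in a square pocket (8 mm deep lips, 40 mm inside) on the slide, 89 mm ahead of the rear face of the push plate. Origin at the centre of its underside, 26 mm above the bench.
- ram (a point): Centre of the underside of the press ram (radius 14 mm), 93 mm above the bench: the die stands under it when the slide is home. In the fixture frame the press column fills x 12 to 88, y -187 to -137 mm, the head x 20 to 80, y -187 to -57 mm, z 133 to 175 mm, a cap on it reaching z 187 mm.
- jar: Bystander: closed amber jar, radius 28 mm, 75 mm tall, loose. Origin under its centre.
- slicker: Bystander: turned wooden edge slicker, radius 20 mm, 62 mm tall, loose, standing upright. Origin under its centre.
- weight: Bystander: brass weight with a knob, radius 26 mm, 58 mm tall, 0.6 kg, loose. Origin under its centre.

How it is judged:
By the outcome, as a careful person would: the job done as asked, in the order asked, and still so for the second after the job is handed in, with the robot touching nothing.
It also fails if it takes over 64 s, if anything falls off the work surface, if the arm or the gripper's body presses on something with over 40 N, if the wrist force passes 120 N, or if a joint passes its speed limit or range.

### The arm

A 7-joint arm with a two-finger parallel gripper is mounted at the origin on the work surface. World frame = base frame: x ahead of the robot, y to its left, z up, the work surface at z = 0. Lengths are in m, angles in rad, forces in N, time in s.
With the tool pointing down it reaches from about 0.4 to 0.925 m from the base axis. Payload 4.1 kg.
Tool frame: the origin (TCP) lies midway between the tips of the shut fingers; the grasp point (between the pads) lies 19 mm behind it; z points along the fingers, x is the direction in which the jaws open and shut, and the axes are right-handed (so a half turn about z gives the same grasp; the last joint's range is limited). The gripper opens to 85 mm and grips with 20 to 120 N. Pads are 22 mm wide; open, the fingers measure 114 mm over their backs; the gripper's body (76 mm by 85 mm) begins 54 mm behind the grasp point. The pads swing forward as they close: fully open they stand 13 mm farther back than shut.
Start: joints at [1.105, 0.398, 0.045, 1.537, -0.019, 1.207, -0.051], TCP at [0.233, -0.607, 0.231] pointing down, gripper open.
Joint ranges: [-2.82, 2.82], [-0.49, 2.23], [-1.37, 1.46], [0, 2.46], [-1.36, 4.5], [0.23, 2], [-2.94, 2.94]. Speed limits (rad/s): [2.57, 2.57, 3.14, 3.14, 3.14, 3.14, 3.14].

### API

Orientations are given as a unit quaternion [w, x, y, z].
In Python, from rig import arm gives the robot as it stands.
- The arm moves only by the tool step_arm, never from a script. Its argument "steps" is a list that holds one entry, the list of rows, each a list of 5 numbers: the closure, from 0 (fully open) to 1 (shut), then the shift along the world's x, y, z in mm, then the turn about the world's z in rad. A call has 1 to 10 rows; each row is the pose to reach, as a shift and turn from the pose commanded when the call began; what a row does not reach only later rows make up. A row lasts 1/12 s, in which the tool goes at most 41.7 mm and 7.16 degrees, less where a joint would pass 70% of its speed; a pose out of reach is approached as far as the arm can. A call with a gripper value outside its range is refused whole. The fingers move at their own pace and stop on an object; the grip force is fixed at half the most. Time passes only in rows, so rows that repeat a pose let the fingers close. It gives the time, the measured TCP pose, the force and the opening at its end, in the units of the state.
- arm.get_obs(): the state, without advancing time (a new reading comes with each control period).
- arm.camera(name): name is "scene" or "side" or "wrist"; returns the picture (480x640x3 uint8, blue, green, red); there is no depth.
- arm.camera_params(name): a dict with "K" (3x3 intrinsics, pixels), "k1" (the pictures are not rectified: a ray, as slopes to the right and down, at radius r is drawn at 1 + k1 r^2 times it, then the intrinsics apply), "T" (4x4, takes a point from camera to world coordinates); the wrist camera has in their place "mount" (4x4, takes a point from camera to tool coordinates, whose origin is the TCP and whose axes are the tool frame's). Camera axes: x right, y down, z forward; pixel columns grow to the right and rows downward; lengths in m; the calibration is good to about 2 mm. A picture is of the moment at which its call begins: read the wrist's pose just before it. camera_params takes no time and is no camera call.
- arm.sign_off(): hands the job in, once; it reports no verdict.
The state is a dict: "time_s": time; "qpos": joint angles; "dq": joint speeds; "effort": joint torques, N m; "position": TCP position; "eef_rot": TCP orientation; "ft_force": force on the tool from outside, world axes, zero at the start; "ft_torque": the same for the moment, N m; "opening": opening from 0.0 (shut) to 1.0 (fully open).
Only numpy, scipy, OpenCV 4.12 (cv2) and the standard library are available. Lean on these libraries where they do the work, as an engineer would, in place of code of your own. Each camera call takes 0.05 s, during which the arm holds its last target.

## Working session

There is one attempt and no reset: what is moved stays moved. The work goes in short steps, Python scripts to look and compute and a tool call to move; the robot and the scene stay as the last step left them, time stands still between calls to the robot, and variables do not carry over. Pictures are saved under pics/ and viewed, and the job is handed in when it is done.

Besides the shell and the picture viewer there is one more tool, called after "Emit:" as name([rows], argument=value, ...), one row to a line, values as JSON. step_arm: Moves the arm, as the interface text tells. Its arguments: {"type":"object","properties":{"steps":{"type":"array","items":{"type":"array","items":{"type":"array","items":{"type":"number"}}}}},"required":["steps"]}

```bash
ls; mkdir -p pics
python3 - <<'E'
from rig import arm
import cv2,numpy as np
o=arm.get_obs();print(o)
for n in("scene","side","wrist"):
    cv2.imwrite(f"pics/{n}0.png",arm.camera(n)); print(n,arm.camera_params(n))
E
```

```text
pics
{'time_s': 0.0, 'qpos': array([ 1.1049761 ,  0.39916156,  0.0450226 ,  1.53789911, -0.01868884,
        1.20687287, -0.05069809]), 'dq': array([ 1.74370686e-03,  5.55220091e-04, -1.73307688e-03, -2.07724027e-03,
        1.60979435e-04, -8.74273067e-04, -3.81070438e-05]), 'effort': array([-4.04719049e-04, -4.75127935e+01,  1.36431109e+00, -2.54216677e+01,
        1.15725899e-02,  9.48694971e-03,  1.14897583e-05]), 'position': array([ 0.23291717, -0.60615565,  0.23027439]), 'eef_rot': array([-4.85191375e-04,  8.24247315e-01, -5.66229142e-01, -8.28239856e-04]), 'ft_force': array([0.83323336, 0.26045418, 0.06046741]), 'ft_torque': array([-0.01274567,  0.02642035,  0.01052812]), 'opening': 0.993993995849039}
scene {'K': array([[478.30404729,   0.        , 319.75770413],
       [  0.        , 478.30404729, 241.58296398],
       [  0.        ,   0.        ,   1.        ]]), 'k1': 0.017824028466608424, 'T': array([[-0.32917276,  0.7991114 , -0.50305692,  0.99745035],
       [ 0.94426411,  0.28040431, -0.17244915,  0.22972102],
       [ 0.00325325, -0.53178416, -0.84687367,  0.74071179],
[... 352 characters left out ...]
99,  0.61064959, -0.37640305],
       [-0.0192805 , -0.70300927, -0.71091929,  0.61633676],
       [ 0.        ,  0.        ,  0.        ,  1.        ]])}
wrist {'K': array([[398.24730566,   0.        , 325.05947902],
       [  0.        , 398.24730566, 243.32584244],
       [  0.        ,   0.        ,   1.        ]]), 'k1': -0.03699485709816618, 'mount': array([[ 9.99999808e-01,  5.76891264e-06, -6.18986037e-04,
        -4.40937091e-04],
       [ 1.58493656e-04,  9.64237331e-01,  2.65040271e-01,
        -6.66909870e-02],
       [ 5.98378438e-04, -2.65040318e-01,  9.64237145e-01,
        -1.42050335e-01],
       [ 0.00000000e+00,  0.00000000e+00,  0.00000000e+00,
         1.00000000e+00]])}
```

View pics/scene0.png

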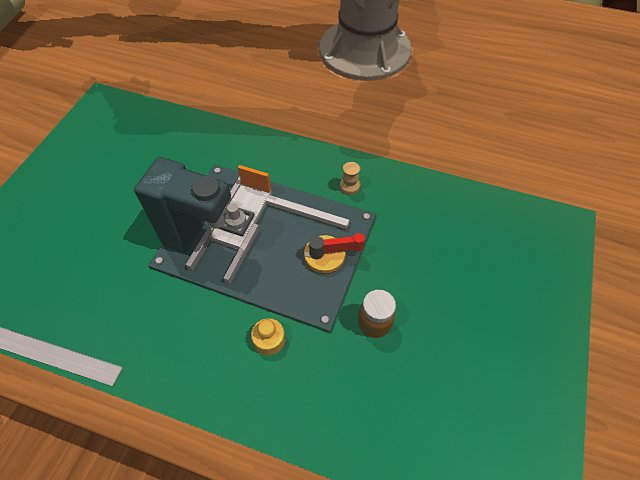

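View pics/side0.png

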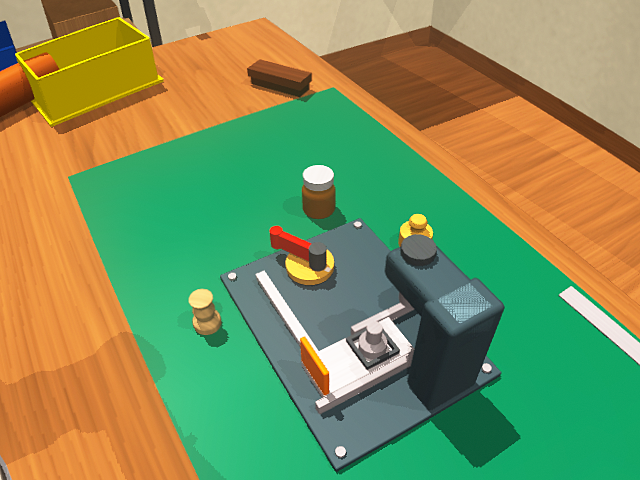

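Both views show the fixture. In scene, the hub is at about (317,243), the lever tip at (360,239), the plate at (254,178), the jar at (378,312), the slicker at (351,178) and the weight at (267,335). I'll work out their positions next.

```bash
cat > h.py <<'E'
import cv2,numpy as np
from rig import arm
def ray(n,uv,T=None):
    p=arm.camera_params(n);T=p["T"] if T is None else T
    K=p["K"];a=np.array([(uv[0]-K[0,2])/K[0,0],(uv[1]-K[1,2])/K[1,1]]);b=a.copy()
    for _ in range(10): b=a/(1+p["k1"]*(b@b))
    return T[:3,3],T[:3,:3]@np.r_[b,1]
def onz(n,uv,z):
    o,d=ray(n,uv);return o+d*(z-o[2])/d[2]
def proj(n,P,T=None):
    p=arm.camera_params(n);T=p["T"] if T is None else T
    q=T[:3,:3].T@(np.asarray(P)-T[:3,3]);b=q[:2]/q[2];b=b*(1+p["k1"]*(b@b))
    return p["K"][:2,:2]@b+p["K"][:2,2]
def fix2w(F,P):
    x,y,t=F;c,s=np.cos(t),np.sin(t);P=np.asarray(P,float)
    return np.array([x+c*P[0]-s*P[1],y+s*P[0]+c*P[1],P[2]])
E
python3 - <<'E'
from h import *
np.set_printoptions(precision=4,suppress=True)
for n in("scene","side"):
    im=cv2.imread(f"pics/{n}0.png");hsv=cv2.cvtColor(im,cv2.COLOR_BGR2HSV)
    def blobs(name,lo,hi,amin):
        m=cv2.inRange(hsv,lo,hi);k,l,s,c=cv2.connectedComponentsWithStats(m)
        for i in range(1,k):
            if s[i,4]>amin: print(n,name,s[i],c[i])
    blobs("red",(0,200,120),(4,255,255),30);blobs("orange",(8,220,150),(16,255,255),60)
    blobs("white",(0,0,170),(180,50,255),15)
    s=cv2.resize(im[140:350,130:400] if n=="scene" else im[160:470,180:510],None,fx=2.3 if n=="scene" else 1.8,fy=2.3 if n=="scene" else 1.8,interpolation=2)
    cv2.imwrite(f"pics/{n}0z.png",s)
E
```

```text
scene red [324 233  40  12 242] [345.124  239.5207]
scene white [325  56   8   3  16] [328.125  57.25 ]
scene white [382  67   9   5  22] [386.3636  69.4091]
scene white [215 168   5   4  17] [216.8824 169.5882]
scene white [230 183   9  15  52] [233.7308 189.    ]
scene white [ 213  186  136   64 1660] [263.7373 212.4663]
scene white [364 214   5   4  19] [365.8947 215.5789]
scene white [156 258   6   5  26] [158.5385 259.8462]
scene white [363 290  33  29 728] [379.0879 303.842 ]
scene white [322 316   6   6  32] [324.5 318.5]
scene white [   0  328  122   58 2423] [ 58.5184 356.8456]
side red [270 226  41  34 522] [289.2548 241.4828]
side orange [ 30  55  28  20 282] [43.5071 65.3582]
side orange [  0  69  26  26 318] [11.8302 81.1384]
side orange [301 341  28  54 274] [319.7117 377.2007]
side white [303 165  31  19 471] [317.8153 174.0977]
side white [354 221   8   6  31] [357.3226 223.6774]
side white [ 255  270  157  129 4015] [344.3641 344.8257]
side white [228 273   8   6  43] [231.7209 275.4651]
side white [ 559  286   81   78 1546] [602.4547 322.1915]
side white [354 331  22  22 180] [363.8667 343.4611]
side white [382 333  10  18  47] [385.5532 341.3191]
side white [482 363  10   9  63] [486.4762 367.0635]
side white [315 396  15  12  93] [321.871  401.6452]
side white [335 446  11  11  91] [340.033  450.8462]
```

View pics/scene0z.png

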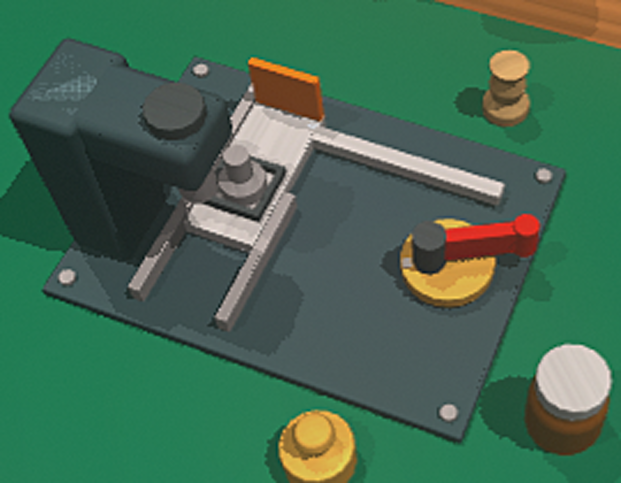

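View pics/side0z.png

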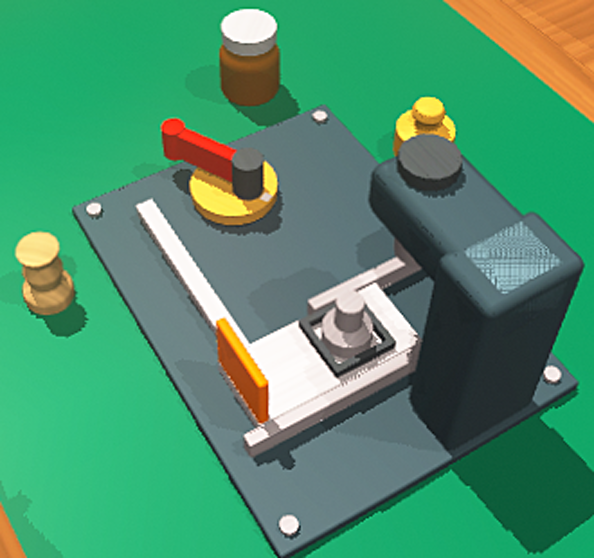

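Run:
```python
from h import *
np.set_printoptions(precision=4,suppress=True)
# order BR(-x,-y), BL(-x,+y), FL, FR
S={"scene":[(216.9,169.6),(365.9,215.6),(324.5,318.5),(158.5,259.8)],"side":[(340,450.8),(231.7,275.5),(357.3,223.7),(486.5,367.1)]}
R=[]
for n in S:
    p=np.array([onz(n,u,.012)[:2] for u in S[n]]);R.append(p)
    print(n,p.tolist(),[np.linalg.norm(p[i]-p[(i+1)%4]) for i in range(4)])
p=(R[0]+R[1])/2
e=(p[3]-p[0])+(p[2]-p[1]);f=(p[1]-p[0])+(p[2]-p[3])
t1=np.arctan2(e[1],e[0]);t2=np.arctan2(f[1],f[0])-np.pi/2;t=np.arctan2(np.linalg.norm(e)*np.sin(t1)+np.linalg.norm(f)*np.sin(t2),np.linalg.norm(e)*np.cos(t1)+np.linalg.norm(f)*np.cos(t2))
c=p.mean(0);o=c-np.array([5e-3*np.cos(t)+20e-3*np.sin(t),5e-3*np.sin(t)-20e-3*np.cos(t)])
F=(o[0],o[1],t);print("F",F,t1,t2)
open("F.txt","w").write(repr(tuple(map(float,F))))
print("cam axis",fix2w(F,(.01,.08,.062)),"plate x fix?")
for n,u,v in(("scene",(317.5,241),(361,238)),("side",(318,247),(276,232))):
    a,b=onz(n,u,.062),onz(n,v,.061);d=b-a
    print(n,a,b,np.linalg.norm(d[:2]),"cam ang",np.arctan2(-d[1],-d[0])-t)
a=fix2w(F,(.01,.08,.062));print([proj(n,a) for n in S])
for nm,zt,us,ud in(("jar",.075,(379,304),(318,174.5)),("slicker",.062,(351,169),(201.5,297)),("weight",.055,(266,326),(418,219))):
    print(nm,onz("scene",us,zt),onz("side",ud,zt))
print("plate top edge rear L/R", [onz("scene",u,.075) for u in((238.5,166.5),(269.5,179))],[onz("side",u,.075) for u in((302,339),(327,377))])
c,s=np.cos(t),np.sin(t)
for x in(-.12,-.11,-.1,-.09,-.08): print(x,[proj(n,fix2w(F,(x,-.08,.075))) for n in S])
```

```text
scene [[0.47299411037500394, -0.16652185245928686], [0.4821549876418272, 0.14362752897589803], [0.7021012771134888, 0.13747539673550674], [0.6936619029528719, -0.17274602071610828]] [np.float64(0.3102846442815461), np.float64(0.2200323134983933), np.float64(0.31033619009376284), np.float64(0.22075555474705089)]
side [[0.4759678016365043, -0.16418832985293708], [0.4847885634543622, 0.1466430143126337], [0.7058491855547433, 0.14059942987153673], [0.6968831677511385, -0.17079569396029717]] [np.float64(0.31095647662466025), np.float64(0.22114321955760743), np.float64(0.3115241766243797), np.float64(0.22101415394949273)]
F (np.float64(0.5848704689480014), np.float64(0.006895688959874951), np.float64(-0.02842008918239349)) -0.028348998040664524 -0.02847058351441012
cam axis [0.5971 0.0866 0.062 ] plate x fix?
scene [0.5944 0.0876 0.062 ] [0.5639 0.1546 0.061 ] 0.07364720294787704 cam ang -1.115057584103667
side [0.5997 0.0875 0.062 ] [0.5638 0.1473 0.061 ] 0.06977845389887953 cam ang -1.000960326426439
[array([316.4129, 242.1192]), array([316.7597, 248.0744])]
jar [0.6779 0.2159 0.075 ] [0.6776 0.2152 0.075 ]
slicker [0.4253 0.0939 0.062 ] [0.4211 0.0901 0.062 ]
weight [0.7605 0.0628 0.055 ] [0.7631 0.0636 0.055 ]
plate top edge rear L/R [array([ 0.4986, -0.0985,  0.075 ]), array([ 0.5069, -0.0342,  0.075 ])] [array([ 0.4972, -0.0447,  0.075 ]), array([ 0.4952, -0.1046,  0.075 ])]
-0.12 [array([260.8593, 156.4433]), array([286.9397, 367.3088])]
-0.11 [array([258.5905, 160.2681]), array([294.6007, 363.6168])]
-0.1 [array([256.2957, 164.136 ]), array([302.1905, 359.9512])]
-0.09 [array([253.9746, 168.0478]), array([309.7085, 356.3125])]
-0.08 [array([251.6267, 172.0042]), array([317.1543, 352.7013])]
```

Fixture yaw is about -0.028 rad and the cam angle about -1.06, so I'll push the lever clockwise by about 2.08 rad to reach -π. First I'll close the fingers and move behind the lever, up high, turning the tool so the wrist camera stays clear of the press.

Emit:
step_arm([
  [[1,14,36,0,0.12],[1,28,72,0,0.24],[1,42,108,0,0.36],[1,56,144,0,0.48],[1,70,180,0,0.6],[1,84,216,0,0.72],[1,98,252,0,0.84],[1,112,288,0,0.96],[1,126,324,0,1.08],[1,140,360,0,1.2]],
])

```text
time_s: 0.98
position: [0.3732, -0.2449, 0.2313]
eef_rot: [0.0, 1.0, 0.001, -0.0]
ft_force: [0.8, 0.9, -0.1]
opening: -0.0
```

Emit:
step_arm([
  [[1,14,36,0,0],[1,28,72,0,0],[1,42,108,0,0],[1,56,144,0,0],[1,70,180,0,0],[1,84,216,0,0],[1,98,252,0,0],[1,112,288,0,0],[1,126,324,0,0],[1,140,360,0,0]],
])

```text
time_s: 1.82
position: [0.5134, 0.1147, 0.2313]
eef_rot: [0.0, 1.0, -0.002, 0.0]
ft_force: [1.3, 0.2, -0.1]
opening: 0.002
```

Run:
```python
from h import *
cv2.imwrite("pics/wrist1.png",arm.camera("wrist"))
```

```text
(no output)
```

View pics/wrist1.png

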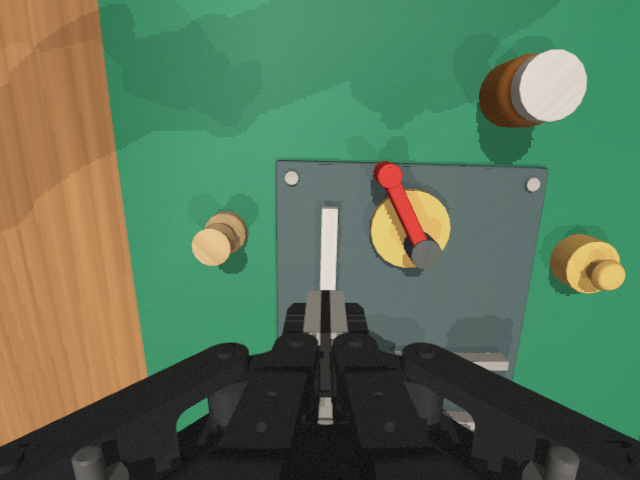

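Emit:
step_arm([
  [[1,2,3,-35,0],[1,4,6,-70,0],[1,6,9,-100,0],[1,8,12,-130,0],[1,10,15,-155,0],[1,10,15,-175,0],[1,10,15,-187,0],[1,10,15,-187,0]],
])

```text
time_s: 2.53
position: [0.5209, 0.1272, 0.0418]
eef_rot: [0.001, 1.0, -0.002, -0.003]
ft_force: [-0.3, -0.2, -0.2]
opening: -0.003
```

Run:
```python
from h import *
cv2.imwrite("pics/scene2.png",arm.camera("scene"));cv2.imwrite("pics/side2.png",arm.camera("side"))
```

```text
(no output)
```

View pics/scene2.png

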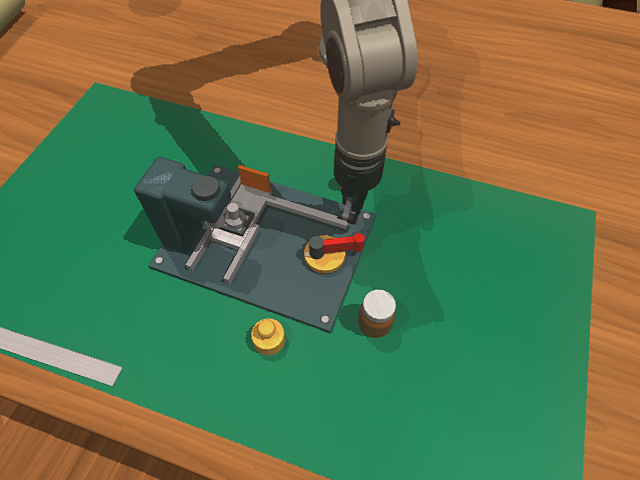

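View pics/side2.png

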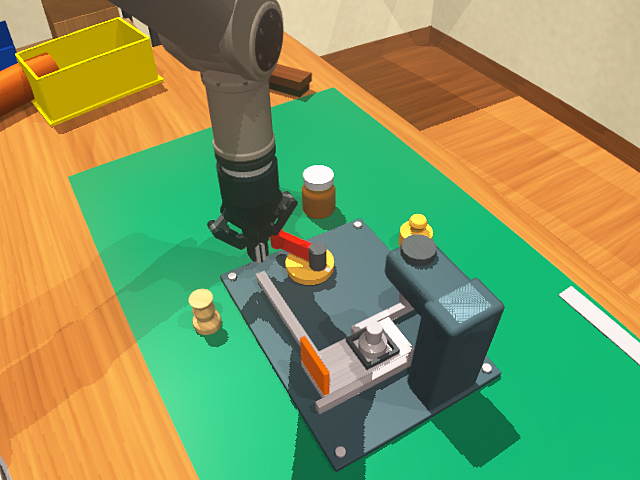

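Fingertips (scene ~(350,212), side ~(262,258)) are behind the lever and level with it, with nothing disturbed. Next I'll work out the waypoints for pushing along an arc.

Run:
```python
from h import *
A=np.array([.597,.0866]);c=np.array([.5234,.1297]);print(arm.get_obs()["position"],arm.get_obs()["qpos"])
for ph in list(np.arange(2.25,-.1,-.13)):
    n=np.array([np.sin(ph),-np.cos(ph)]);d=.006+.9*(.015*abs(n[0])+.011*abs(n[1]))
    P=A+.052*np.array([np.cos(ph),np.sin(ph)])-d*n
    print(round(ph,2),np.round((P-c)*1000,0))
```

```text
[0.52337422 0.12813407 0.04469717] [ 0.16848719  0.4816568  -0.60652984  1.96278666  0.37375854  0.80862473
 -0.65128663]
2.25 [ 23. -17.]
2.12 [ 27. -11.]
1.99 [32. -5.]
1.86 [38.  1.]
1.73 [45.  5.]
1.6 [52.  8.]
1.47 [59. 11.]
1.34 [65. 12.]
1.21 [71. 13.]
1.08 [78. 13.]
0.95 [85. 12.]
0.82 [93. 10.]
0.69 [100.   7.]
0.56 [106.   3.]
0.43 [112.  -3.]
0.3 [118.  -9.]
0.17 [122. -17.]
0.04 [125. -25.]
-0.09 [127. -31.]
```

Emit:
step_arm([
  [[1,8,-8,-2,0],[1,16,-15,-2,0],[1,23,-17,-2,0],[1,27,-11,-2,0],[1,32,-5,-2,0],[1,38,1,-2,0],[1,45,5,-2,0],[1,52,8,-2,0],[1,59,11,-2,0],[1,59,11,-2,0]],
])

```text
time_s: 3.47
position: [0.5834, 0.1408, 0.0422]
eef_rot: [-0.001, 1.0, -0.002, 0.0]
ft_force: [-0.1, -0.4, -0.6]
opening: 0.001
```

Run:
```python
from h import *
print(arm.get_obs()["position"],arm.get_obs()["ft_force"])
a=arm.camera("scene");b=arm.camera("side")
cv2.imwrite("pics/c3.png",np.hstack([cv2.resize(a[150:350,200:400],(400,400)),cv2.resize(b[150:350,180:380],(400,400))]))
```

```text
[0.58338856 0.1407754  0.0421783 ] [-0.0695372  -0.41671152 -0.60540601]
```

View pics/c3.png

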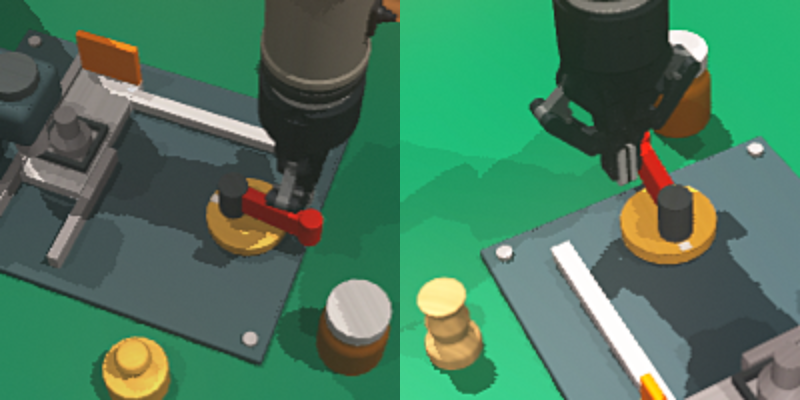

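The lever is following, now roughly along +y, with the fingertip on its rear face. I'll continue the arc.

Emit:
step_arm([
  [[1,6,1,0,0],[1,12,2,0,0],[1,19,2,0,0],[1,26,1,0,0],[1,34,-1,0,0],[1,41,-4,0,0],[1,47,-8,0,0],[1,53,-14,0,0],[1,59,-20,0,0],[1,59,-20,0,0]],
])

```text
time_s: 4.4
position: [0.6435, 0.1171, 0.0424]
eef_rot: [0.0, 1.0, -0.003, 0.001]
ft_force: [0.4, 0.3, -1.4]
opening: -0.001
```

Run:
```python
from h import *
print(arm.get_obs()["position"],arm.get_obs()["ft_force"])
a=arm.camera("scene");b=arm.camera("side")
cv2.imwrite("pics/c4.png",np.hstack([cv2.resize(a[150:350,200:400],(400,400)),cv2.resize(b[150:350,180:380],(400,400))]))
```

```text
[0.64348449 0.1171078  0.04244066] [ 0.44412161  0.28583202 -1.41090545]
```

View pics/c4.png

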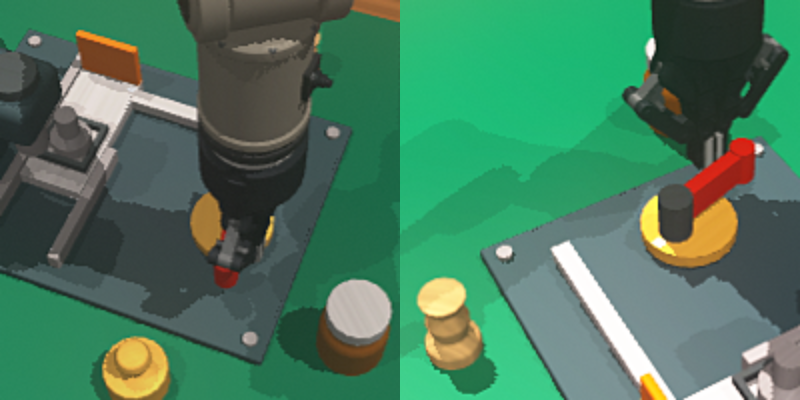

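Run:
```python
from h import *
a=onz("side",(317,247),.062);b=onz("side",(350.5,223.5),.061);d=b-a
print(a,b,np.linalg.norm(d),np.arctan2(d[1],d[0]))
```

```text
[0.5985337  0.08822048 0.062     ] [0.66665931 0.10439937 0.061     ] 0.07002753343708232 0.23316674951019944
```

Lever at φ≈0.23 world and the target is about -0.03, so another ~14 mm in -y is needed. After that I'll back off in +y and lift.

Emit:
step_arm([
  [[1,2,-5,0,0],[1,4,-10,0,0],[1,5,-14,0,0],[1,5,-14,0,0],[1,5,-6,0,0],[1,5,10,0,0],[1,5,16,20,0],[1,0,16,55,0],[1,-5,16,95,0],[1,-15,10,135,0]],
])

```text
time_s: 5.33
position: [0.6257, 0.1327, 0.1784]
eef_rot: [-0.001, 1.0, 0.0, -0.0]
ft_force: [1.3, -1.2, 0.6]
opening: -0.001
```

Run:
```python
from h import *
print(arm.get_obs()["position"],arm.get_obs()["qpos"])
a=arm.camera("scene");b=arm.camera("side")
cv2.imwrite("pics/c5.png",np.hstack([cv2.resize(a[150:350,200:400],(400,400)),cv2.resize(b[150:350,180:380],(400,400))]))
hsv=cv2.cvtColor(b,cv2.COLOR_BGR2HSV);m=cv2.inRange(hsv,(0,200,90),(5,255,255))[200:320,280:420]
k,l,s,c=cv2.connectedComponentsWithStats(m);print([(s[i],c[i]) for i in range(1,k) if s[i,4]>30])
```

```text
[0.62566242 0.13267775 0.17840659] [ 0.18533498  0.48290663 -0.63279716  1.60978533  0.30370702  1.14908159
 -0.51812129]
[(array([ 45,  25,  40,  36, 732], dtype=int32), array([65.66939891, 41.81557377]))]
```

View pics/c5.png

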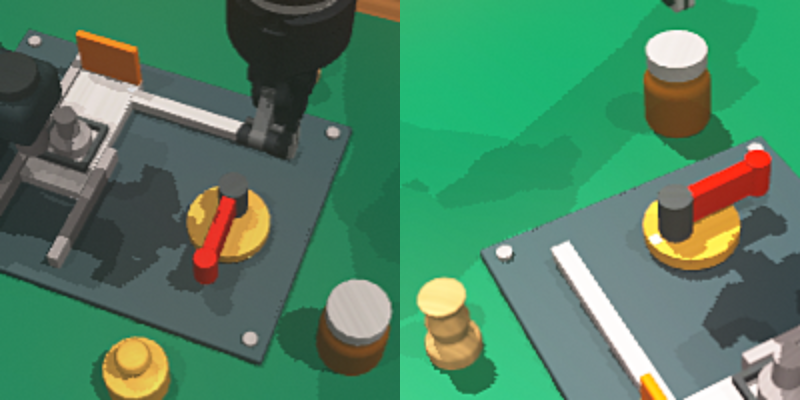

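Run:
```python
from h import *
F=eval(open("F.txt").read())
for n,u,v in(("side",(317.5,247),(359,229.5)),("scene",(316.3,241.5),(303,279))):
    a=onz(n,u,.062);b=onz(n,v,.061);d=b-a;print(a,b,np.linalg.norm(d),np.arctan2(d[1],d[0])-F[2])
im=cv2.imread("pics/side0.png");hsv=cv2.cvtColor(im,cv2.COLOR_BGR2HSV)
```

```text
[0.59913828 0.08784371 0.062     ] [0.67012958 0.0870678  0.061     ] 0.07100258762427757 0.017490953921291325
[0.5960478  0.08599338 0.062     ] [0.66927581 0.08928203 0.061     ] 0.07330863490402004 0.0732997781038082
```

Cam is at about -3.07 to -3.12, well within the 0.4 tolerance, and nothing else has moved. I'll move behind the orange plate, staying high and turning the gripper 90°.

Emit:
step_arm([
  [[1,-13,-15,0,0.12],[1,-26,-30,0,0.24],[1,-39,-45,0,0.36],[1,-52,-60,0,0.48],[1,-65,-75,0,0.6],[1,-78,-92,0,0.72],[1,-91,-108,0,0.84],[1,-104,-124,0,0.96],[1,-117,-140,0,1.08],[1,-130,-155,0,1.2]],
])

```text
time_s: 6.27
position: [0.4956, -0.0255, 0.1771]
eef_rot: [0.0, 0.824, 0.566, 0.0]
ft_force: [0.7, 1.2, 0.3]
opening: -0.0
```

Emit:
step_arm([
  [[1,-13,-16,0,0.12],[1,-26,-32,0,0.24],[1,-40,-48,0,0.34],[1,-40,-48,0,0.34],[1,-40,-48,0,0.34]],
])

```text
time_s: 6.68
position: [0.4559, -0.074, 0.1772]
eef_rot: [0.0, 0.72, 0.694, -0.0]
ft_force: [-0.2, 1.0, 0.7]
opening: 0.001
```

Run:
```python
from h import *
o=arm.get_obs();print(o["position"],o["eef_rot"],o["qpos"])
a=arm.camera("scene");b=arm.camera("side")
cv2.imwrite("pics/c6.png",np.hstack([cv2.resize(a[80:380,140:440],(400,400)),cv2.resize(b[150:450,180:480],(400,400))]))
```

```text
[ 0.45591037 -0.07400311  0.17716764] [ 2.15471240e-04  7.20135912e-01  6.93832984e-01 -1.09291727e-04] [ 0.94189678  0.19959542 -0.96665109  2.01388244  0.193049    1.02154811
  1.41657255]
```

View pics/c6.png

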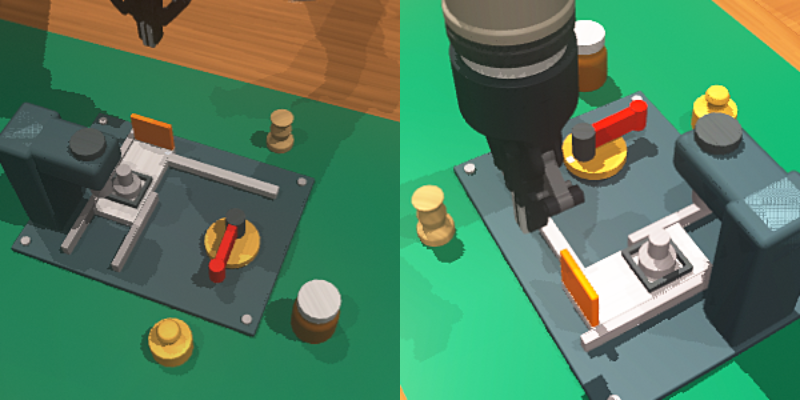

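Emit:
step_arm([
  [[1,0,2,-30,0],[1,0,3,-60,0],[1,0,3,-90,0],[1,0,3,-112,0],[1,0,3,-124,0],[1,0,3,-124,0],[1,0,3,-124,0]],
])

```text
time_s: 7.37
position: [0.4567, -0.0691, 0.0532]
eef_rot: [-0.001, 0.719, 0.695, 0.0]
ft_force: [0.5, 0.2, -0.2]
opening: -0.001
```

Run:
```python
from h import *
o=arm.get_obs();print(o["position"],o["ft_force"])
a=arm.camera("scene");b=arm.camera("side")
cv2.imwrite("pics/c7.png",np.hstack([cv2.resize(a[80:380,140:440],(400,400)),cv2.resize(b[200:450,230:480],(400,400))]))
```

```text
[ 0.45670321 -0.06909668  0.05315411] [ 0.45216342  0.15617035 -0.17383974]
```

View pics/c7.png

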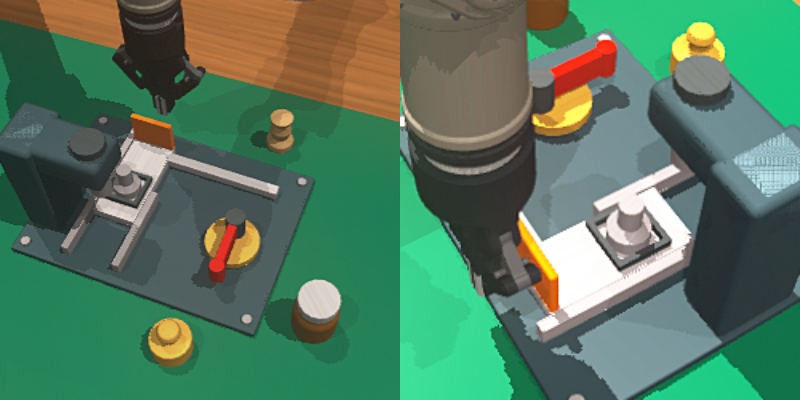

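Emit:
step_arm([
  [[1,8,0,0,0],[1,15,0,0,0],[1,20,0,0,0],[1,23,0,0,0],[1,26,0,0,0],[1,29,0,0,0],[1,32,-0.3,0,0],[1,35,-0.5,0,0],[1,38,-0.7,0,0],[1,41,-1,0,0]],
])

```text
time_s: 8.3
position: [0.4966, -0.0712, 0.053]
eef_rot: [-0.001, 0.719, 0.695, -0.0]
ft_force: [-4.2, 2.0, 0.4]
opening: 0.001
```

Emit:
step_arm([
  [[1,3,0,0,0],[1,6,0,0,0],[1,9,0,0,0],[1,12,0,0,0],[1,15,-0.5,0,0],[1,18,-0.5,0,0],[1,21,-0.5,0,0],[1,24,-0.5,0,0],[1,26,-0.7,0,0],[1,26,-0.7,0,0]],
])

```text
time_s: 9.13
position: [0.5242, -0.0728, 0.0535]
eef_rot: [0.001, 0.719, 0.695, 0.001]
ft_force: [-2.3, 0.7, -0.7]
opening: -0.006
```

Run:
```python
from h import *
o=arm.get_obs();print(o["position"],o["ft_force"])
a=arm.camera("scene");b=arm.camera("side")
cv2.imwrite("pics/c8.png",np.hstack([cv2.resize(a[130:330,140:340],(400,400)),cv2.resize(b[200:450,230:480],(400,400))]))
```

```text
[ 0.52422027 -0.07280026  0.05354197] [-2.28148345  0.68076345 -0.70359667]
```

View pics/c8.png

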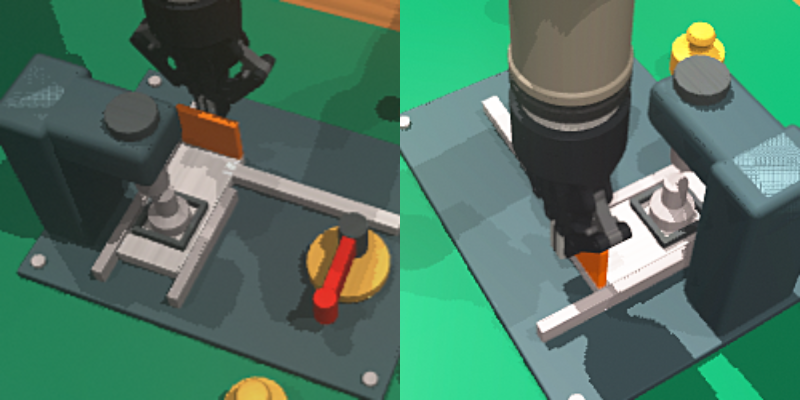

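The slide is well past the blocked position and the die is upright in its pocket. I'll creep towards the stop and watch the force.

Emit:
step_arm([
  [[1,2,0,0,0],[1,4,0,0,0],[1,5,0,0,0],[1,6,0,0,0],[1,6,0,0,0]],
])

```text
time_s: 9.65
position: [0.5299, -0.0732, 0.0537]
eef_rot: [0.001, 0.719, 0.695, 0.0]
ft_force: [-1.2, -1.3, 1.7]
opening: 0.0
```

Emit:
step_arm([
  [[1,1,0,0,0],[1,2,0,0,0],[1,2,0,0,0]],
])

```text
time_s: 9.9
position: [0.5315, -0.073, 0.0534]
eef_rot: [0.0, 0.719, 0.695, 0.0]
ft_force: [-2.8, -0.8, 1.4]
opening: -0.001
```

Emit:
step_arm([
  [[1,0.7,0,0,0],[1,1.5,0,0,0],[1,1.5,0,0,0]],
])

```text
time_s: 10.15
position: [0.5319, -0.0728, 0.0532]
eef_rot: [-0.0, 0.719, 0.695, -0.001]
ft_force: [-4.7, -1.3, 3.6]
opening: -0.002
```

Emit:
step_arm([
  [[1,1,0,0,0],[1,1,0,0,0],[1,1,0,0,0]],
])

```text
time_s: 10.4
position: [0.5319, -0.0727, 0.053]
eef_rot: [-0.001, 0.719, 0.695, -0.002]
ft_force: [-7.2, -1.5, 4.7]
opening: -0.001
```

Emit:
step_arm([
  [[1,1,0,0,0],[1,1,0,0,0],[1,1,0,0,0]],
])

```text
time_s: 10.65
position: [0.5319, -0.0726, 0.0529]
eef_rot: [-0.002, 0.719, 0.695, -0.002]
ft_force: [-9.3, -1.4, 6.8]
opening: 0.002
```

The position has stuck at 0.532, within 1–2 mm of the predicted home, while the force rises to 9 N, so the slide is at its stop. I'll back off, lift and check.

Emit:
step_arm([
  [[1,-4,0,0,0],[1,-12,0,0,0],[1,-30,0,0,0],[1,-55,0,0,0],[1,-75,0,20,0],[1,-80,0,55,0],[1,-80,0,90,0],[1,-80,0,125,0],[1,-80,0,150,0],[1,-80,0,150,0]],
])

```text
time_s: 11.48
position: [0.4592, -0.0722, 0.2087]
eef_rot: [0.006, 0.719, 0.695, 0.003]
ft_force: [1.0, 0.1, 0.3]
opening: 0.001
```

Run:
```python
from h import *
F=eval(open("F.txt").read());o=arm.get_obs();print(o["position"],o["ft_force"])
a=arm.camera("scene");b=arm.camera("side")
cv2.imwrite("pics/s9.png",a);cv2.imwrite("pics/d9.png",b)
cv2.imwrite("pics/c9.png",np.hstack([cv2.resize(a[130:330,140:340],(400,400)),cv2.resize(b[200:450,230:480],(400,400))]))
b0=cv2.imread("pics/side0.png")
a0=cv2.imread("pics/scene0.png")
for n,x,y in(("side",b0,b),("scene",a0,a)):
  P=[]
  for im in(x,y):
    m=cv2.inRange(cv2.cvtColor(im,cv2.COLOR_BGR2HSV),(8,200,90),(16,255,255));m[:150]=0
    k,l,s,c=cv2.connectedComponentsWithStats(m);i=max((i for i in range(1,k) if c[i][0]<400 and s[i,2]<60 and s[i,4]<1200 and (c[i][1]<215 if n=="scene" else c[i][1]>300)),key=lambda i:s[i,4]);P.append(onz(n,c[i],.055));print(n,s[i],c[i])
  print(n,"plate shift",P[1]-P[0])
ram=fix2w(F,(.05,-.08,.093));print("ram px",proj("scene",ram),proj("side",ram),"die top home px",[proj(n,fix2w(F,(.05,-.08,.07))) for n in("scene","side")])
```

```text
[ 0.45922634 -0.07221206  0.20866851] [1.00529341 0.05115625 0.26688384]
side [301 341  28  54 539] [314.86270872 370.04638219]
side [336 323  30  54 625] [349.872 351.728]
side plate shift [ 0.04958454 -0.00030592  0.        ]
scene [238 165  32  27 121] [255.39669421 172.61157025]
scene [229 186  30  27 105] [245.3047619  193.59047619]
scene plate shift [0.05126951 0.00230784 0.        ]
ram px [216.47867682 221.79198883] [408.85537269 299.41826133] die top home px [array([218.94201144, 229.5545143 ]), array([406.83450646, 310.84066443])]
```

View pics/c9.png

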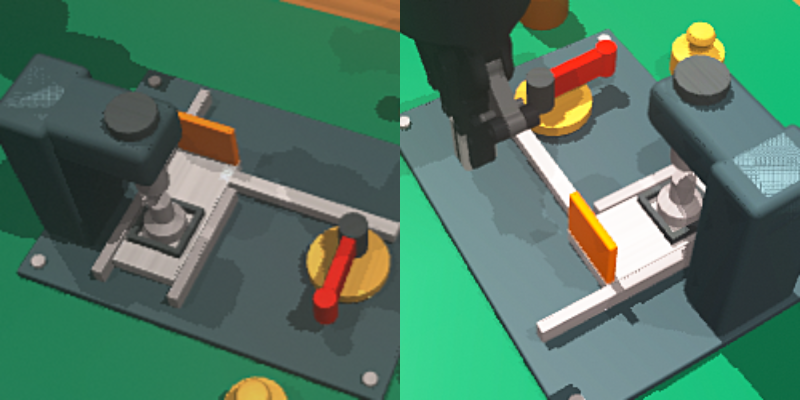

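View pics/d9.png

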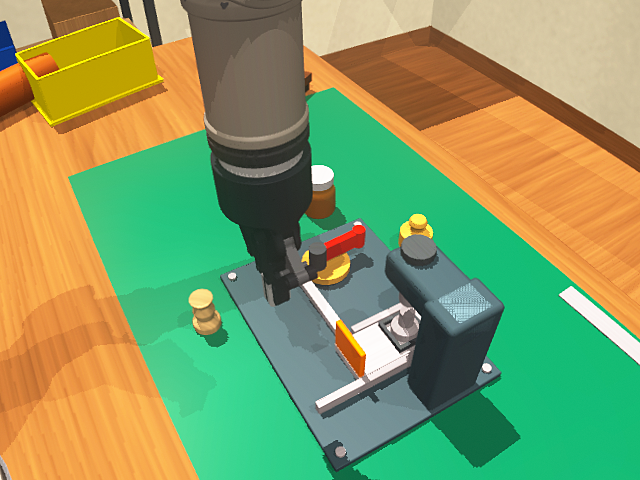

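The plate has moved about 50 mm (49.6 mm in side, 51.3 mm in scene). The die is upright in its pocket under the ram (side ~(405,322)). The jar, slicker and weight haven't moved and the arm is clear.

```bash
python3 -c "
from rig import arm
print(arm.sign_off())"
```

```text
the job is handed in; nothing more can be done
None
```

I pushed the red lever clockwise to a cam angle of about -3.1 rad, so the low point faces the follower. I then pushed the orange plate forward until the slide met its stop, moved the arm clear and handed the job in. `sign_off` gave no verdict.

- **Cam:** the two cameras read the angle at about 0.02 and 0.07 rad from -π, well inside the 0.4 allowed.
- **Slide:** at the stop the fingertips stayed at 0.532 m while the force rose to about 9 N, against roughly 3 N of friction. The measured travel was 49.6 mm in the side view and 51.3 mm in the scene view, against 50 mm for fully home. The 1.7 mm disagreement is within the camera calibration error.
- **Die and other objects:** the die stands upright in its pocket under the ram. The jar, slicker and weight look unmoved; I checked these by eye in the last pictures.
- **Limits:** the clock stood at about 11.5 s of the 64 s, and the wrist force stayed near 12 N or below in every reading. None of my checks failed.

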